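# Put the setting block back in its marked stall

### The arm

A 6-joint arm with a two-finger parallel gripper is mounted at the origin on the work surface. World frame = base frame: x ahead of the robot, y to its left, z up, the work surface at z = 0. Lengths are in m, angles in rad, forces in N, time in s.
With the tool pointing down it reaches from about 0.3 to 0.75 m from the base axis. Payload 8.5 kg.
Tool frame: the origin (TCP) lies midway between the tips of the shut fingers; the grasp point (between the pads) lies 19 mm behind it (env.grip_point_offset is the distance from the TCP to the grasp point, in m); x points along the fingers, z is the direction in which the jaws open and shut, and the axes are right-handed (so a half turn about x gives the same grasp; the last joint's range is limited). The gripper opens to 85 mm and grips with 20 to 120 N. Pads are 22 mm wide; open, the fingers measure 114 mm over their backs; the gripper's body (76 mm by 85 mm) begins 54 mm behind the grasp point. The pads swing forward as they close: fully open they stand 13 mm farther back than shut.
Start: joints at [-1.419, 0.381, 1.297, -0, 1.464, -0.215], TCP at [0.197, -0.513, 0.231] pointing down, gripper open.
Joint ranges: [-3.11, 3.11], [-0.89, 2.33], [0.22, 2.48], [-1.42, 4.56], [0.17, 2.85], [-2.88, 2.88]. Speed limits (rad/s): [2.39, 2.39, 3.14, 3.14, 3.14, 3.14].

### API

Orientations are given as a rotation vector (axis times angle).
In Python, from plant import env gives the robot as it stands. The module is installed in compiled form; this text tells all that it offers. Calls block until the motion is done:
- env.reach(position, orientation): joint-space move of the TCP to a pose.
- env.move_linear(position, attitude=None, speed=0.15, force_limit=None): straight line of the TCP; attitude=None keeps the orientation; speed is the mean speed in m/s. With force_limit (N) it stops when the force on the tool has changed by that much, and returns True; else False.
- env.goto_joints(angles): joint-space move.
- env.set_gripper(opening, f_grip=None): opening from 0.0 (shut) to 1.0 (fully open); f_grip is the grip in N (None keeps the last); returns when the fingers have stopped.
- env.pause(seconds).
- env.solve_ik(position, orientation): joint angles nearest the present ones, or None.
- env.observe(): the state.
- env.snapshot(name): name is "scene" or "top"; returns (picture, depth): 384x512x3 uint8, red, green, blue; 384x512 float32, m along the optical axis (not along the pixel's ray), 0 where there is no reading.
- env.calibration(name): a dict with "fx", "fy", "cx", "cy" (pixels), "dist" ([k1, k2, p1, p2, k3] as OpenCV has them; the pictures are not rectified), "T" (4x4, takes a point from camera to world coordinates). Camera axes: x right, y up, looking along -z (the intrinsics and any distortion apply to the point x, -y, -z); pixel columns grow to the right and rows downward; lengths in m; the calibration is good to about 2 mm. A picture is of the moment at which its call begins. calibration takes no time and is no camera call.
A pose or a line that the arm cannot do raises env.MotionError and nothing moves.
- env.hand_in(): hands the job in, once; it reports no verdict.
The state is a dict: "time": time; "q": joint angles; "dq": joint speeds; "tau": joint torques, N m; "tcp_pos": TCP position; "ee_rot": TCP orientation; "ft_force": force on the tool from outside, world axes, zero at the start; "wrist_torque": the same for the moment, N m; "gripper_width": opening from 0.0 (shut) to 1.0 (fully open).
Only numpy, scipy, OpenCV 4.12 (cv2) and the standard library are available. Lean on these libraries where they do the work, as an engineer would, in place of code of your own. Each camera call takes 0.05 s, during which the arm holds its last target. There are 200 camera calls.

### The job

The aluminium setting block with two dark grooves has been blown clean and sits in the dark steel cradle. Lift it out by its ends, stand it on the black rubber mat and let go, then take it again by its long sides and put it back in the stall whose label shows two bars, flat and fully down on the seat between the end walls. Do not drop it, and leave the other block, the brush and the can where they are.

Things in the scene. Friction and masses are not known exactly. Their poses are not given: they have to be found in the camera images.
- block_two: plain aluminium setting block, 64 long (own x) x 40 wide (own y) x 36 high, about 0.25 kg, with TWO dark grooves (6 wide, flush marks) across its top. Origin: centre of its underside; z up. It starts upright in the cradle, where only its two 64-apart ends are free to grip. A half turn about z makes no difference
- cradle: fixed dark steel blow-off cradle: a floor 10 high, 56 long (x) x 62 wide (y), with two upright cheeks along the block's long sides, 44 long (x), 8 thick, 46 apart, tops 54 above the table (8 above the block's top). The block's long axis lies along the cradle's x, its ends open. Origin: under its centre, at table height
- mat: fixed black rubber mat, 160 (x) x 140 (y) x 3 thick, flat on the table. Origin: centre of its underside, so its top is 3 above
- rack_board: fixed wooden board 170 (x) x 310 (y) x 10 thick on the table, carrying three alike grey stalls in any order side by side, 100 apart along y. Each has a flat white label 42 (x) x 50 (y) beyond its +x end wall, 8 above the seat, centred 62 from the seat's centre, with one, two or three dark bars. Origin: centre of its underside
- stall_two_seat (a point): seat centre of the stall whose label shows TWO bars, the block's place. Seat level, 16 above the table; block's long axis goes along the stall's x, either way round. End walls 30 wide, 6 thick, 70 apart (x) rise 48 above the seat; side curbs 60 long, 5 thick, 46 apart (y) rise 6. So the block can be set in only when held by its long sides, fingertips above the curbs
- stall_one_seat (a point): grey storage stall whose white label shows ONE bar; same build as the two-bar stall. The point is the centre of its seat; axes as for stall_two_seat. It holds block_one
- stall_three_seat (a point): grey storage stall whose white label shows THREE bars; same build as the two-bar stall. The point is the centre of its seat; axes as for stall_two_seat. It is empty and is to stay so
- block_one: plain aluminium setting block, 64 long (own x) x 40 wide (own y) x 36 high, about 0.25 kg, with ONE groove across its top, already in its stall. Origin: centre of its underside. Leave alone
- brush: loose hand brush, 180 long, lying on the table along its own x on the far side of the work. Leave alone
- can: loose closed can, 66 across, 110 high, standing on the table beyond the work. Origin: centre of its underside. Leave alone
Things that resemble listed ones, but are neither listed nor needed, are in the scene too. What is shaped like the block_two but blue is not meant. Of the things shaped like the mat, the black one is meant.

How it is judged:
By the outcome, as a careful person would: the job done as asked, in the order asked, and still so for the second after the job is handed in, with the robot touching nothing.
It also fails if it takes over 59 s, if anything falls off the work surface, if the arm or the gripper's body presses on something with over 40 N, if the wrist force passes 120 N, or if a joint passes its speed limit or range.

## Working session

There is one attempt and no reset: what is moved stays moved. The work goes in short steps, each a Python script; the robot and the scene stay as the last script left them, time stands still between calls to the robot, and variables do not carry over. Pictures are saved under pics/ and viewed, about 8 in all and at most 12, crops included, and the job is handed in when it is done.

```bash
mkdir -p pics; cat > h.py <<'E'
import numpy as np, cv2
from plant import env
from scipy.spatial.transform import Rotation as R
def snap(name,fn):
    p,d=env.snapshot(name); cv2.imwrite('pics/'+fn+'.png',p[:,:,::-1]); np.save('pics/'+fn+'.npy',d); return p,d
def ray(name,uv):
    c=env.calibration(name); K=np.array([[c['fx'],0,c['cx']],[0,c['fy'],c['cy']],[0,0,1.]])
    n=cv2.undistortPoints(np.array(uv,float).reshape(-1,1,2),K,np.array(c['dist'],float)).reshape(-1,2)
    return np.c_[n[:,0],-n[:,1],-np.ones(len(n))],c['T']
def on_z(name,uv,z):
    r,T=ray(name,uv); T=np.array(T); d=r@T[:3,:3].T; o=T[:3,3]
    return o+d*((z-o[2])/d[:,2])[:,None]
def at_depth(name,uv,d):
    r,T=ray(name,uv); T=np.array(T); z=np.array([d[int(round(v)),int(round(u))] for u,v in uv])
    return (r*z[:,None])@T[:3,:3].T+T[:3,3]
def down(a):  # tool x down, tool z (jaw axis) at yaw a
    x=np.array([0,0,-1.]); z=np.array([np.cos(a),np.sin(a),0]); y=np.cross(z,x)
    return R.from_matrix(np.c_[x,y,z]).as_rotvec()
E
python3 - <<'E'
from h import *
snap('scene','s0');snap('top','t0')
for n in('scene','top'):
    c=env.calibration(n);print(n,np.round(c['T'],3).tolist(),c['fx'],c['dist'])
a=cv2.imread('pics/s0.png');b=cv2.imread('pics/t0.png')
cv2.imwrite('pics/t0b.png',cv2.resize(b,(800,600)))
cv2.imwrite('pics/s0b.png',cv2.resize(a,(800,600)))
s=env.observe();print(s['time'],s['ee_rot'],s['tcp_pos'],s['gripper_width'],env.grip_point_offset)
E
```

```text
scene [[0.89, -0.254, 0.378, 0.952], [0.456, 0.514, -0.727, -0.703], [-0.01, 0.819, 0.574, 0.651], [0.0, 0.0, 0.0, 1.0]] 359.636534834226 [-0.08179156  0.          0.          0.          0.        ]
top [[-0.018, 0.997, -0.072, 0.478], [-1.0, -0.019, -0.01, 0.051], [-0.011, 0.072, 0.997, 1.22], [0.0, 0.0, 0.0, 1.0]] 478.5187239918768 [3.44549353e-05 0.00000000e+00 0.00000000e+00 0.00000000e+00
 0.00000000e+00]
0.1 [ 0.93581093  1.36159653 -0.93427296] [ 0.19718366 -0.51316197  0.23078513] 1.0036954325524956 0.0187
```

View pics/t0b.png

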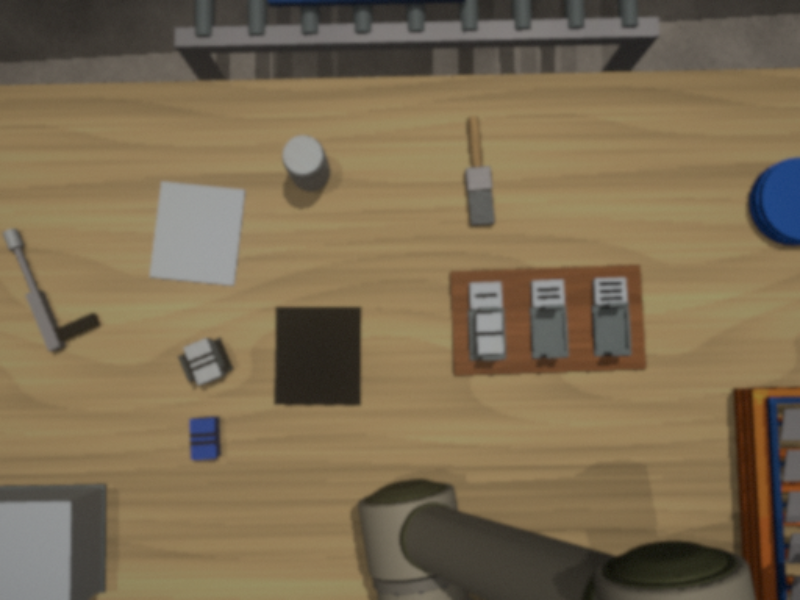

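View pics/s0b.png

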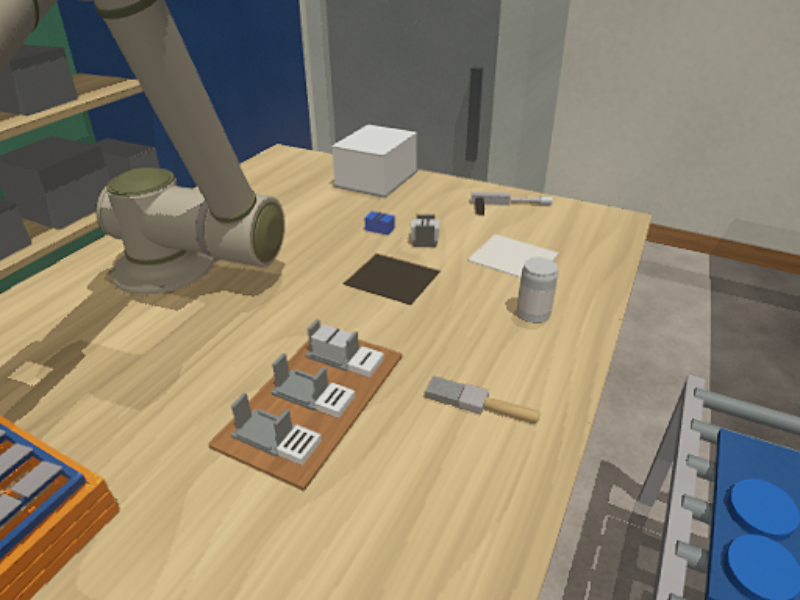

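The top view shows two candidates for block_two. The grey one with two grooves, in dark cheeks at (205,362), fits. The blue one at (204,438) does not. The stalls, left to right at (487,322), (549,320) and (611,318), have one, two and three bars, so the middle one is the target. The black mat is at (318,356). I'll confirm this in one enlarged crop.

```bash
python3 - <<'E'
from h import *
b=cv2.imread('pics/t0.png')
def crop(x,y,w,h,s): return cv2.resize(b[y:y+h,x:x+w],None,fx=s,fy=s,interpolation=cv2.INTER_CUBIC)
# cradle 108..156 x 208..256 ; rack 285..415 x 165..245
A=crop(108,208,48,48,8); B=crop(284,165,132,80,6)
im=np.zeros((384+480,800,3),np.uint8)
A=crop(108,208,48,48,6)
im=np.zeros((296+304,800,3),np.uint8); im[:288,:288]=A
B=crop(322,170,50,75,4); im[:300,300:500]=B
B=crop(284,168,132,76,4); im[296:600,:528]=B
cv2.imwrite('pics/c1.png',im)
d=np.load('pics/t0.npy')
# heights by depth
for nm,(x,y,w,h) in dict(cradle=(112,210,40,42),).items():
    uv=[(i,j) for j in range(y,y+h) for i in range(x,x+w)]
    P=at_depth('top',uv,d)
    s=P[(P[:,2]>.040)&(P[:,2]<.0495)]; print(nm,len(s),s.mean(0))
    s2=P[(P[:,2]>.0505)&(P[:,2]<.058)]; print(len(s2),s2.mean(0))
    for q in (s,s2,P[P[:,2]>.03]):
        r=cv2.minAreaRect((q[:,:2]*1000).astype(np.float32));print(r)
E
```

```text
cradle 452 [0.47957168 0.35903512 0.04539616]
132 [0.48037538 0.36129625 0.05369895]
((480.787109375, 357.9870300292969), (63.97944259643555, 59.265750885009766), 21.57134437561035)
((480.3800048828125, 359.5417785644531), (54.50547409057617, 62.24819564819336), 23.313913345336914)
((494.6656494140625, 223.991455078125), (70.0381088256836, 341.2127685546875), 6.105793476104736)
```

View pics/c1.png

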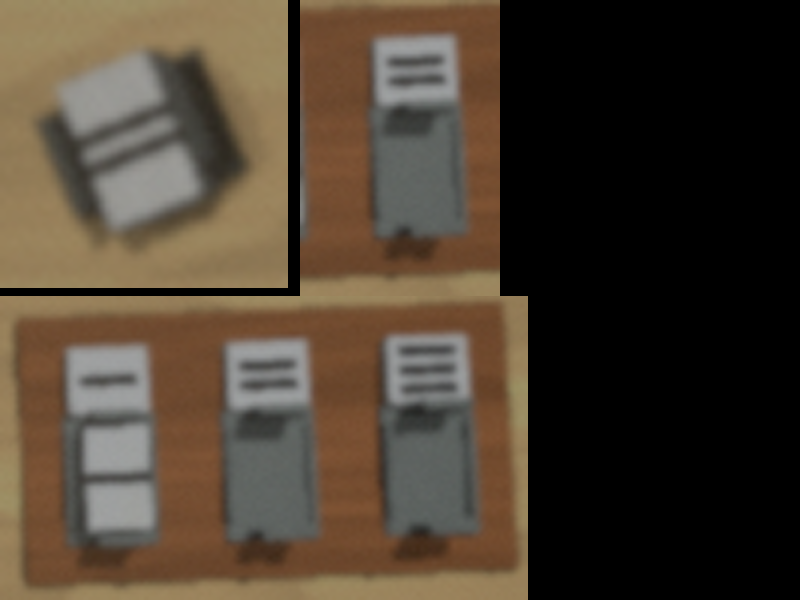

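The crop confirms it: the aluminium two-groove block is in the cradle with its long axis at about +20° yaw, and the middle stall is the empty one with two bars. Next I'll measure positions.

```bash
cat >> h.py <<'E'
def bright_rect(img,x,y,w,h,z,th=125):
    g=img[y:y+h,x:x+w].astype(float); m=((g.min(2)>th)).astype(np.uint8)
    m=cv2.morphologyEx(m,cv2.MORPH_CLOSE,np.ones((5,5),np.uint8))
    n,l,s,_=cv2.connectedComponentsWithStats(m); k=1+np.argmax(s[1:,4])
    v,u=np.where(l==k); P=on_z('top',np.c_[u+x,v+y],z)
    return len(u),cv2.minAreaRect((P[:,:2]*1000).astype(np.float32)),P.mean(0)
E
python3 - <<'E'
from h import *
b=cv2.imread('pics/t0.png'); d=np.load('pics/t0.npy')
print('block',bright_rect(b,112,212,40,40,.046))
for x in (298,338,378): print('label',bright_rect(b,x,175,28,22,.024))
print('b1',bright_rect(b,300,198,28,32,.052))
C=on_z('top',[((u)/6+108-.4,(v)/6+208-.4) for u,v in[(57,92),(150,50),(205,190),(115,235)]],.046); print(C,C.mean(0))
C=on_z('top',[(u/4+284-.4,(v-296)/4+168-.4) for u,v in[(15,320),(502,300),(520,570),(28,586)]],.010); print('board',C.round(4).tolist(),C.mean(0))
print('mat',on_z('top',[(u*.64-.2,v*.64-.2) for u,v in[(276,307),(361,307),(361,404),(275,404)]],.003).round(3).tolist())
# seat via depth around middle stall
uv=[(i,j) for j in range(190,235) for i in range(334,370)]; P=at_depth('top',uv,d)
s=P[(P[:,2]>.0185)&(P[:,2]<.0235)]; print('z near seat',np.percentile(P[:,2],[5,25,50,75,95]))
w=P[P[:,2]>.04]; print('walls',len(w)); print(w[w[:,0]>w[:,0].mean()].mean(0),w[w[:,0]<w[:,0].mean()].mean(0))
E
```

```text
block (344, ((480.041259765625, 359.164794921875), (61.82017135620117, 37.5848503112793), 22.8287296295166), array([0.48005572, 0.35943548, 0.046     ]))
label (314, ((576.8945922851562, -90.45408630371094), (47.72030258178711, 37.701847076416016), 88.87820434570312), array([ 0.57686647, -0.09057989,  0.024     ]))
label (340, ((577.4744873046875, -190.43338012695312), (47.7919921875, 42.69271469116211), 88.8978271484375), array([ 0.57660239, -0.19070905,  0.024     ]))
label (257, ((576.7898559570312, -290.2528381347656), (47.751895904541016, 45.179176330566406), 88.87425994873047), array([ 0.58325136, -0.28904747,  0.024     ]))
b1 (405, ((517.5233764648438, -91.43486785888672), (66.33717346191406, 37.91264343261719), 2.142681837081909), array([ 0.51558557, -0.09199932,  0.052     ]))
[[0.49942066 0.38881411 0.046     ]
 [0.51588946 0.35063088 0.046     ]
 [0.458353   0.32817669 0.046     ]
 [0.4407455  0.36500755 0.046     ]] [0.47860216 0.35815731 0.046     ]
board [[0.6171, -0.0344, 0.01], [0.6238, -0.3431, 0.01], [0.4532, -0.3471, 0.01], [0.4488, -0.0385, 0.01]] [ 0.53573753 -0.19078343  0.01      ]
mat [[0.565, 0.249, 0.003], [0.563, 0.11, 0.003], [0.405, 0.113, 0.003], [0.408, 0.252, 0.003]]
z near seat [0.0063287  0.00940012 0.01321479 0.01748469 0.0543922 ]
walls 93
[ 0.55380452 -0.18910806  0.05954285] [ 0.47849139 -0.14438809  0.27980776]
```

```bash
python3 - <<'E'
from h import *
s=env.observe(); M=R.from_rotvec(s['ee_rot']).as_matrix(); print('jaw',M[:,2],'fwd',M[:,0])
D=np.deg2rad
for nm,p,ys in (('cradle',(.480,.359),(22.5,202.5)),('mat',(.485,.181),(1.2,181.2)),('mat2',(.485,.181),(91.2,-88.8)),('stall',(.5155,-.1918),(91.2,-88.8))):
    for y in ys:
        q=env.solve_ik([*p,.15],down(D(y))); print(nm,y,None if q is None else np.round(q,2))
E
```

```text
jaw [ 0.35860233 -0.93348957 -0.00126217] fwd [-2.07192122e-04  1.27250161e-03 -9.99999169e-01]
cradle 22.5 [ 0.44  0.53  1.28 -0.    1.32  0.05]
cradle 202.5 None
mat 1.2 [ 0.13  0.4   1.52 -0.    1.22  0.11]
mat 181.2 None
mat2 91.2 [ 0.13  0.4   1.52  0.    1.22 -1.46]
mat2 -88.8 [ 0.13  0.4   1.52 -0.    1.22  1.68]
stall 91.2 [-0.57  0.45  1.43  0.    1.26 -2.16]
stall -88.8 [-0.57  0.45  1.43 -0.    1.26  0.98]
```

```bash
python3 - <<'E'
from h import *
D=np.deg2rad; o=down(D(22.5))
env.reach([.480,.359,.20],o)
env.move_linear([.480,.359,.06],speed=.2)
print('stopped',env.move_linear([.480,.359,.006],speed=.06,force_limit=8))
print(env.observe()['tcp_pos'],env.observe()['time'])
snap('scene','s1')
cv2.imwrite('pics/s1c.png',cv2.resize(cv2.imread('pics/s1.png')[90:190,200:330],None,fx=6,fy=6,interpolation=cv2.INTER_CUBIC)[:600,:780])
E
```

```text
stopped False
[0.48022812 0.35911031 0.0063538 ] 5.2083
```

View pics/s1c.png

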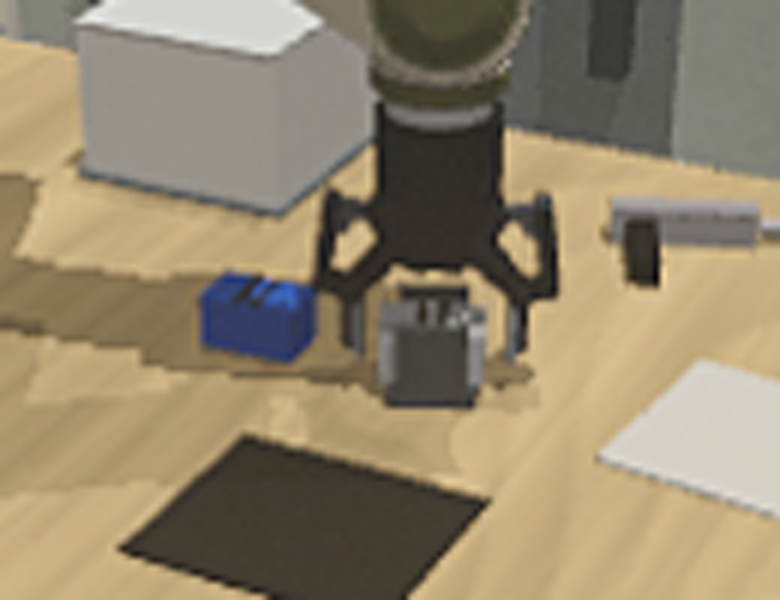

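The fingers straddle the block's ends, at crop pixels (350,335) and (515,335). I'll close and lift.

```bash
python3 - <<'E'
from h import *
D=np.deg2rad
f0=env.observe()['ft_force']
env.set_gripper(0.0,f_grip=50); s=env.observe(); print('w',s['gripper_width'],s['ft_force']-f0)
env.move_linear([.480,.359,.04],speed=.05)
env.move_linear([.480,.359,.12],speed=.15); s=env.observe(); print('w',s['gripper_width'],s['ft_force']-f0)
env.move_linear([.485,.181,.12],down(D(1.2)),speed=.15)
env.move_linear([.485,.181,.015],speed=.12)
env.pause(.2); f=env.observe()['ft_force']
print('hit',env.move_linear([.485,.181,-.006],speed=.02,force_limit=4)); s=env.observe(); print(s['tcp_pos'],s['ft_force']-f,s['gripper_width'],s['time'])
snap('scene','s2')
cv2.imwrite('pics/s2c.png',cv2.resize(cv2.imread('pics/s2.png')[100:200,190:320],None,fx=6,fy=6,interpolation=cv2.INTER_CUBIC))
E
```

```text
w 0.7409535705196769 [-0.48069243  0.27981911  6.56993556]
w 0.7404822738413022 [-0.16155493  0.30030735 -2.34682687]
hit True
[ 0.48488923  0.1809785  -0.00051092] [-1.41920739 -1.60377663  7.27615293] 0.7407536470618089 10.425
```

View pics/s2c.png

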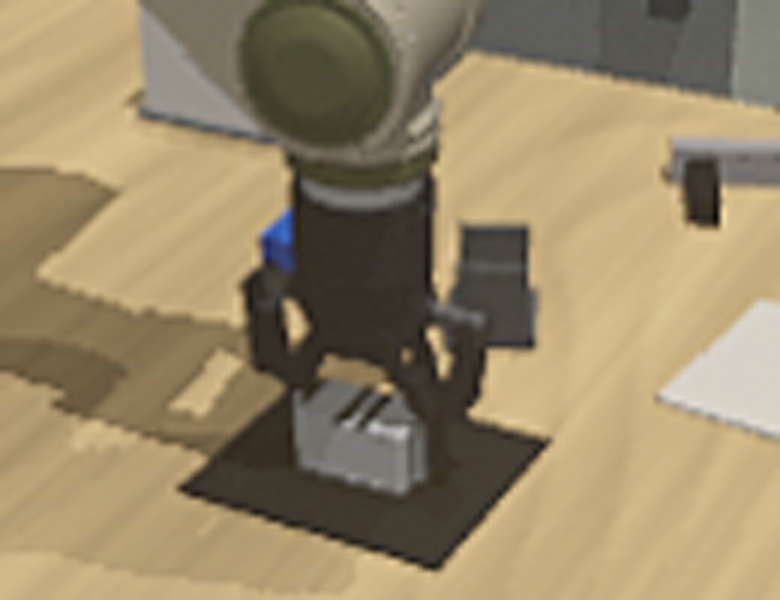

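The block stands upright on the mat, at (355,440) in the crop. I'll release it, clear the arm, and check the camera bias with a top view.

```bash
python3 - <<'E'
from h import *
D=np.deg2rad
env.set_gripper(1.0)
env.move_linear([.485,.181,.12],speed=.15)
env.reach([.33,-.02,.2],down(D(-88.8)))
p,d=snap('top','t1'); b=cv2.imread('pics/t1.png')
u,v=177+27,225
print(env.observe()['time'],bright_rect(b,178,200,54,52,.039,110))
cv2.imwrite('pics/t1c.png',cv2.resize(b[160:280,160:420],None,fx=3,fy=3,interpolation=cv2.INTER_CUBIC))
# board edges
x,y,w,h=284,165,134,80; hs=cv2.cvtColor(b,cv2.COLOR_BGR2LAB)[y:y+h,x:x+w].astype(int)
m=((hs[:,:,0]<110)).astype(np.uint8); m=cv2.morphologyEx(m,cv2.MORPH_CLOSE,np.ones((25,25),np.uint8))
vv,uu=np.where(m>0);P=on_z('top',np.c_[uu+x,vv+y],.010);print('board',cv2.minAreaRect((P[:,:2]*1000).astype(np.float32)))
E
```

```text
12.875 (404, ((484.54595947265625, 182.24732971191406), (37.072139739990234, 61.55037307739258), 89.29102325439453), array([0.4850563 , 0.18235414, 0.039     ]))
board ((535.9734497070312, -192.56689453125), (337.8105773925781, 200.01441955566406), 88.85709381103516)
```

View pics/t1c.png

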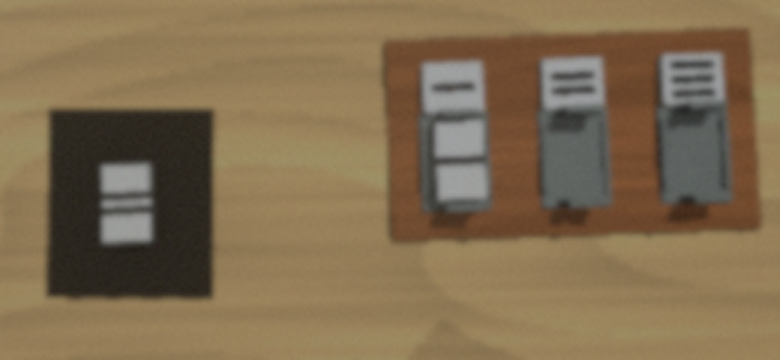

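```bash
python3 - <<'E'
from h import *
g=cv2.imread('pics/t1.png').min(2).astype(float)
def cross(p,t,s): # subpixel threshold crossings
    i=np.where((p[:-1]-t)*(p[1:]-t)<0)[0]; return [round(float(s+k+(t-p[k])/(p[k+1]-p[k])),2) for k in i]
for k,u0 in enumerate((311,351,390)):
    e=cross(g[172:190,u0-6:u0+7].mean(1),115,172)[:1]
    rows=slice(181-k,183-k); l=cross(g[rows,u0-16:u0+17].mean(0),115,u0-16); l=[l[0],l[-1]]
    uc=sum(l)/2; print('far edge',on_z('top',[(u0,e[0])],.024).round(4),'sides',on_z('top',[(l[0],182),(l[1],182)],.024)[:,1].round(4),'mid y',on_z('top',[(uc,182)],.024)[0,1].round(4))
# block on mat
e=cross(g[205:252,198:208].mean(1),90,205);l=cross(g[216:221,180:226].mean(0),90,180)
print(on_z('top',[(203,e[0]),(203,e[-1])],.039)[:,0],on_z('top',[(l[0],225),(l[-1],225)],.039)[:,1])
E
```

```text
far edge [[ 0.5975 -0.0923  0.024 ]] sides [-0.0664 -0.1148] mid y -0.0906
far edge [[ 0.5993 -0.1924  0.024 ]] sides [-0.1658 -0.2149] mid y -0.1904
far edge [[ 0.6005 -0.2899  0.024 ]] sides [-0.2653 -0.3146] mid y -0.29
[0.5175397  0.45272797] [0.20300122 0.16139464]
```

```bash
python3 - <<'E'
from h import *
D=np.deg2rad; o=down(D(-88.8))
env.reach([.4849,.182,.12],o)
env.move_linear([.4849,.182,.0115],speed=.12,force_limit=10)
env.set_gripper(0.0,f_grip=50); s=env.observe(); print('w',s['gripper_width'],s['tcp_pos'],s['ft_force'])
env.move_linear([.4849,.182,.03],speed=.05)
env.move_linear([.4849,.182,.15],speed=.15)
env.move_linear([.5163,-.1916,.15],down(D(-88.9)),speed=.18)
env.move_linear([.5163,-.1916,.085],speed=.12)
env.pause(.2); f=env.observe()['ft_force']
hit=env.move_linear([.5163,-.1916,.035],speed=.04,force_limit=5)
s=env.observe(); print(hit,s['tcp_pos'],s['ft_force']-f,s['gripper_width'],s['time'])
if not hit:
    hit=env.move_linear([.5163,-.1916,.018],speed=.02,force_limit=5); s=env.observe(); print(hit,s['tcp_pos'],s['ft_force']-f,s['wrist_torque'],s['time'])
snap('scene','s3')
cv2.imwrite('pics/s3c.png',cv2.resize(cv2.imread('pics/s3.png')[190:310,125:275],None,fx=5,fy=5,interpolation=cv2.INTER_CUBIC))
E
```

```text
w 0.4616392292346222 [0.48516893 0.18200877 0.01199529] [ 0.6319688  -0.49744795  6.3322353 ]
False [ 0.51643254 -0.1916743   0.03524909] [ 0.05379281 -0.62689471 -0.53124997] 0.46320947498204823 21.4583
True [ 0.51622338 -0.19157829  0.02499569] [-3.15719232 -0.47087789  6.07992173] [0.05811447 0.13638375 0.00385875] 22.025
```

View pics/s3c.png

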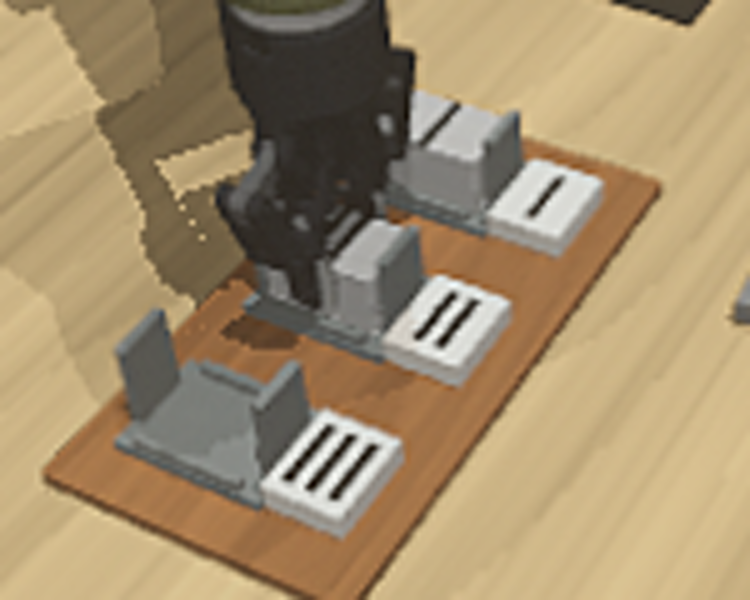

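Contact came at TCP z = 0.0250, which is the seat height expected for this grip. The block sits between the end walls of the two-bar stall, at (365,270). I'll release, retreat and check.

```bash
python3 - <<'E'
from h import *
D=np.deg2rad
env.set_gripper(0.75)
env.move_linear([.5163,-.1916,.15],speed=.12)
env.reach([.35,.1,.25],down(D(-88.8)))
snap('top','t2');snap('scene','s4')
b=cv2.imread('pics/t2.png'); print(bright_rect(b,338,198,28,34,.052,110)); d=np.load('pics/t2.npy')
P=at_depth('top',[(u,v) for v in range(206,222) for u in range(347,357)],d); A=np.c_[P[:,:2]-P[:,:2].mean(0),np.ones(len(P))]
print('top plane',np.linalg.lstsq(A,P[:,2],rcond=None)[0],env.observe()['time'])
s=cv2.resize(cv2.imread('pics/s4.png')[180:310,120:290],None,fx=4,fy=4,interpolation=cv2.INTER_CUBIC)
cv2.imwrite('pics/s4c.png',s)
E
```

```text
(462, ((516.52490234375, -190.09104919433594), (67.07678985595703, 40.07695007324219), 1.1553771495819092), array([ 0.51680674, -0.19016661,  0.052     ]))
top plane [0.01282865 0.03748491 0.05096015] 25.0583
```

View pics/s4c.png

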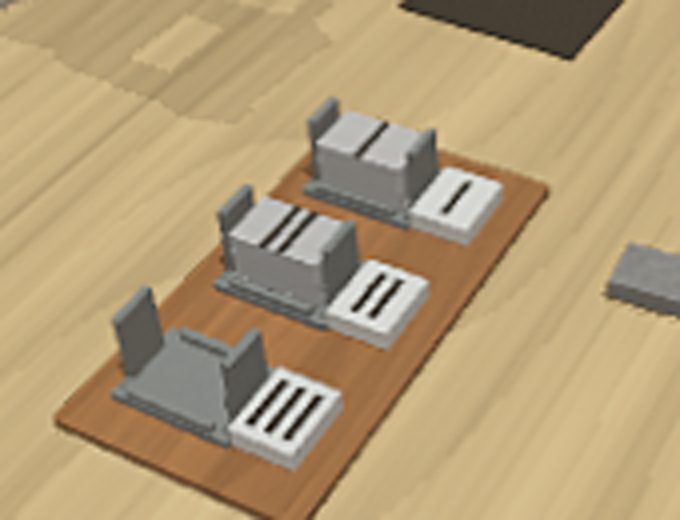

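The two-groove block is at (290,240) in the crop, flat between the walls and inside the curbs like block_one. The other things in the crop look unmoved.

```bash
python3 -c "
from h import *
a=cv2.imread('pics/t0.png').astype(int);b=cv2.imread('pics/t2.png').astype(int)
for n,(x,y,w,h) in dict(can=(175,80,45,55),brush=(290,70,35,80),b1=(298,195,28,40)).items(): print(n,abs(a-b)[y:y+h,x:x+w].mean())
env.hand_in()"
```

```text
can 1.1525925925925926
brush 1.1122619047619047
b1 1.144642857142857
the job is handed in; nothing more can be done
```

The job is done and handed in at about 25 s of the 59 s allowed. I lifted block_two out of the cradle by its ends, stood it on the black mat and let go. I then took it by its long sides and set it in the two-bar stall.

- **Seat height:** contact came at TCP z = 0.0250, the height expected for this grip when the block is fully down.
- **Position:** the last top view puts the block at about (0.5165, -0.190), yaw 1.2°. That is within about 2 mm of my estimate of the seat centre, and inside the walls and curbs.
- **Flatness:** the depth reading of its top averaged 0.051 m against 0.052 m expected. The fitted slope was about 2°, which I took for depth noise because the scene picture shows it flat and level with block_one. I did not look into it further.
- **Other things:** the can, the brush and block_one showed no change between the first and last pictures. Stall three is empty and the arm stands clear.

No check failed. The largest tool forces I read, at contact and grip, were about 7 N; I did not log forces throughout.

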